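# Shut the tagged valve under the sliding cover

### The arm

A 6-joint arm with a two-finger parallel gripper is mounted at the origin on the work surface. World frame = base frame: x ahead of the robot, y to its left, z up, the work surface at z = 0. Lengths are in m, angles in rad, forces in N, time in s.
With the tool pointing down it reaches from about 0.2 to 0.875 m from the base axis. Payload 3.4 kg.
Tool frame: the origin (TCP) lies at the very end of the fingers, on their centre line; the grasp point (between the pads) lies 19 mm behind it; x points along the fingers, z is the direction in which the jaws open and shut, and the axes are right-handed (so a half turn about x gives the same grasp; the last joint's range is limited). The gripper opens to 94 mm and grips with 3 to 60 N. Pads are 16 mm wide; open, the fingers measure 119 mm over their backs; the gripper's body (75 mm by 177 mm) begins 78 mm behind the grasp point.
Start: joints at [-1.302, 0.276, 1.505, -0, 1.361, -0.121], TCP at [0.219, -0.532, 0.205] pointing down, gripper open.
Joint ranges: [-2.89, 2.89], [-0.75, 2.08], [0.22, 2.7], [-1.18, 4.32], [0.11, 2.71], [-2.7, 2.7]. Speed limits (rad/s): [2.57, 2.57, 3.14, 3.14, 3.14, 3.14].

### API

Orientations are given as [roll, pitch, yaw] about the fixed x, y, z axes, in that order (R = Rz(yaw) Ry(pitch) Rx(roll)).
In Python, from bench import robot, viewer gives the robot as it stands.
- The arm moves only by the tool apply_moves, never from a script. Its argument "steps" is a list of rows, each an object with "translation": the shift along the world's x, y, z in mm, a list of three; "roll": the turn about the world's z in degrees; "grip": the opening, from 0 (shut) to 1 (fully open). A call has exactly 8 rows; each row shifts and turns the commanded pose from where the row before left it; what a row does not reach is not made up. A row lasts 1/12 s, in which the tool goes at most 41.7 mm and 7.16 degrees, less where a joint would pass 70% of its speed; a pose out of reach is approached as far as the arm can. A call is refused whole if a number of a shift passes 41.7 or a number of a turn 7.16, either way. A call with a gripper value outside its range is refused whole. The fingers move at their own pace and stop on an object; the grip force is fixed at half the most. Time passes only in rows, so rows that do not move let the fingers close, or fill a call up. It gives the time, the measured TCP pose, the force and the opening at its end, in the units of the state.
- robot.state(): the state, without advancing time (a new reading comes with each control period).
- viewer.grab_frame(name): name is "side" or "top" or "wrist"; returns a dict with "image" (400x640x3 uint8, red, green, blue), "fx", "fy", "cx", "cy" (pixels), "position" and "attitude" of the camera in the world; the wrist camera has in their place "mount" (4x4, takes a point from camera to tool coordinates, whose origin is the TCP and whose axes are the tool frame's). Camera axes: x right, y down, z forward; pixel columns grow to the right and rows downward; lengths in m; the calibration is good to about 2 mm. A picture is of the moment at which its call begins: read the wrist's pose just before it. There is no depth.
- robot.sign_off(): hands the job in, once; it reports no verdict.
The state is a dict: "clock": time; "joints": joint angles; "joint_velocities": joint speeds; "joint_efforts": joint torques, N m; "ee_pos": TCP position; "orientation": TCP orientation; "contact_force": force on the tool from outside, world axes, zero at the start; "moment": the same for the moment, N m; "opening": opening from 0.0 (shut) to 1.0 (fully open).
Only numpy, scipy, OpenCV 4.12 (cv2) and the standard library are available. Lean on these libraries where they do the work, as an engineer would, in place of code of your own. Each camera call takes 0.05 s, during which the arm holds its last target.

### The job

In the valve box on the bench, push the sliding cover to the left along its runners by its upright flange until the opening is completely uncovered, then push the valve lever that carries the round disc a quarter turn clockwise, until it is fully shut, and take the hand away. Only push with the fingers: do not lift the cover, leave the plain lever as it is, and leave the loose things on the bench alone.

Things in the scene. Friction and masses are not known exactly. Their poses are not given: they have to be found in the camera images.
- valve_box: Fixed grey open-topped steel valve box, 200 x 270 x 85 mm, with two dark runners along its top. Origin: centre of its underside, on the bench; z up, x away from the robot, y to the left along the runners, the way the cover opens. Copper pipe stubs stick out of its front and back walls to x = +-135 mm, up to 50 mm high.
- opening (a point): Centre of the box opening, at its rim 85 mm above the bench. The opening spans +-96 mm in box x and +-130 mm in box y; the box floor is 4 mm above the bench.
- runner_stop (a point): Middle of the inner face of the end stop at the left end of the runners, at box y = 425 mm, 85 mm above the bench. The runners carry the cover at 85 mm, from box y = -145 to 425 mm; guides outside it (box x beyond +-108 mm) and end stops reach 97 mm above the bench.
- cover: Loose aluminium cover plate, 208 mm (its x) by 270 mm (its y) by 5 mm, 0.5 to 0.8 kg, on the runners with 4 mm play to each guide. Origin: centre of its underside. Starts 0 to 30 mm open (its origin at box y 0 to 30 mm) and slides along box y with 3 to 10 N. The opening is fully uncovered with its origin at box y = 265 mm; it meets the end stop at 290 mm.
- flange (a point): Centre of the cover's upright push flange: a plate 110 mm long along the cover's x, 5 mm thick and 35 mm high, standing across the middle of the cover, from 5 to 40 mm above the cover's underside. This point is 22.5 mm above the underside.
- tag_lever (a joint): Turn of the marked lever (with the round disc), rad: 0 = open, along its pipe, pointing to box -x; grows clockwise seen from above; 1.571 = shut, against its stop, across the pipe, pointing to box +y. Starts 0 to 0.3. Stays where it is left; turning takes 0.2 Nm (4 to 6 N near the disc).
- tag_stem (a point): Point on the vertical axis of the marked valve, at mid-height of its lever (62 mm above the bench). It stands at box x = 45 mm and y = -60 or 50 mm; the plain valve has the other place. The brass body and pipe below lie along box x: up to 52 mm above the bench and 20 mm either side within 39 mm of the axis, else 44 mm and 12 mm.
- tag_end (a point): Point in the marked lever, 46 mm from the axis, below the centre of its steel disc. The lever is a steel bar 14 mm wide, ending 60 mm from the axis, 56 to 68 mm above the bench. The disc, 32 mm across and 4 mm thick, lies on top of the bar (68 to 72 mm above the bench) and overhangs it by 9 mm each side.
- plain_lever (a joint): Turn of the other lever, which has no disc, read the same way; starts 0 to 0.3 and must stay as it is.
- plain_end (a point): Point on the plain lever, 46 mm from its axis, in the middle of its height; the same bar without a disc.
- spanner: A steel open-ended spanner 180 mm long lying flat on the bench between the runners, left of the box, where the cover passes over it. Loose bystander: leave it alone.
- bearing: A steel ball-bearing ring, 52 mm across and 18 mm high, lying in front of the box. Loose bystander: leave it alone. Origin at the centre of its underside.
- impeller: A brass pump impeller, 94 mm across and 34 mm high, behind the box. Loose bystander: leave it alone. Origin at the centre of its underside.
- oil_bottle: A grey bottle, 56 mm across and 150 mm high, standing behind the box. Loose bystander: leave it alone. Origin at the centre of its underside.
- seal_carton: A brown carton 90 x 120 x 70 mm behind the runners. Loose bystander: leave it alone. Origin at the centre of its underside.
- parts_cup: An empty steel cup, 76 mm across and 85 mm high, to the right of the box. Loose bystander: leave it alone. Origin at the centre of its underside.
- hammer: A hammer 240 mm long lying flat to the right of the box. Loose bystander: leave it alone.

How it is judged:
On the way, in this order (a step that is already met when the one before it is completed fails the run):
1. the cover is slid off the opening (y of cover in the frame of valve_box above 0.235 m), for 0.2 s.
2. the lever with the disc is pushed shut (value of joint tag_lever above 1.45 rad), for 0.2 s.
At the end, for the whole second after the job is handed in: The cover lies flat and at rest on its runners, slid at least 235 mm along them from the shut position (at most 30 mm of the opening still covered); the lever with the disc is turned to at least 1.45 rad (7 degrees from its stop); the end of the plain lever is within 10 mm of where it was (y of cover in the frame of valve_box above 0.235 m and value of joint tag_lever above 1.45 rad and z of cover in the frame of valve_box between 0.081 and 0.089 m and linear speed of cover below 0.01 m/s and distance of plain_end from where it was at the start of the episode below 0.01 m); the robot touches nothing.
It fails at once if the cover is lifted more than 12 mm off its runners or tipped (z of cover in the frame of valve_box above 0.097 m or angle between cover's own z axis and vertical above 0.12 rad).
It fails at once if the plain lever is moved (more than 10 mm at its end) (distance of plain_end from where it was at the start of the episode above 0.01 m).
It fails at once if a loose bystander is moved more than 25 mm or picked up (distance of any of spanner, bearing, impeller, oil_bottle, seal_carton, parts_cup, hammer from where it was at the start of the episode above 0.025 m).
It also fails if it takes over 50 s, if anything falls off the work surface, if the arm or the gripper's body presses on something with over 40 N, if the wrist force passes 120 N, or if a joint passes its speed limit or range.

## Working session

There is one attempt and no reset: what is moved stays moved. The work goes in short steps, Python scripts to look and compute and a tool call to move; the robot and the scene stay as the last step left them, time stands still between calls to the robot, and variables do not carry over. Pictures are saved under pics/ and viewed, and the job is handed in when it is done.

Besides the shell and the picture viewer there is one more tool, called as name(argument=value, ...), one argument or row to a line, values as JSON. apply_moves: Moves the arm, as the interface text tells. Its arguments: {"type":"object","properties":{"steps":{"type":"array","items":{"type":"object","properties":{"translation":{"type":"array","items":{"type":"number"}},"roll":{"type":"number"},"grip":{"type":"number"}}}}},"required":["steps"]}

```bash
mkdir -p pics; ls; python3 - <<'E'
from bench import robot, viewer
import cv2
s=robot.state();print({k:(v if not hasattr(v,'__len__') else [round(float(x),4) for x in v]) for k,v in s.items()})
for n in ("top","side"):
    f=viewer.grab_frame(n);cv2.imwrite(f"pics/{n}0.png",f["image"][:,:,::-1])
    print(n,{k:f[k] for k in f if k!="image"})
E
```

```text
pics
{'clock': 0.0, 'joints': [-1.302, 0.2766, 1.5061, 0.0, 1.3607, -0.121], 'joint_velocities': [-0.0007, 0.0006, -0.0003, -0.0013, 0.0023, 0.0001], 'joint_efforts': [-0.0014, -40.46, -23.7231, 0.0702, 0.0344, -0.0001], 'ee_pos': [0.2184, -0.5313, 0.2046], 'orientation': [3.016, 1.5691, 1.835], 'contact_force': [-0.0461, -0.1217, -0.8143], 'moment': [-0.0011, 0.0515, 0.028], 'opening': 0.9979734889300461}
top {'fx': 492.11171117897777, 'fy': 492.11171117897777, 'cx': 321.82239793139627, 'cy': 192.56210410390494, 'position': array([ 0.49651787, -0.05966878,  1.32858208]), 'attitude': array([-3.08788564, -0.00505521, -1.56636692])}
side {'fx': 397.11878569035656, 'fy': 397.11878569035656, 'cx': 323.3604783946274, 'cy': 206.28141078250866, 'position': array([ 0.43621586, -0.93334788,  0.58946261]), 'attitude': array([-2.07996857, -0.00999007, -0.13961553])}
```

View pics/top0.png

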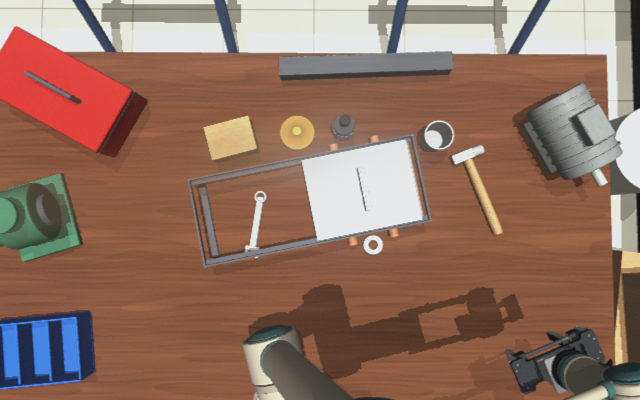

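View pics/side0.png

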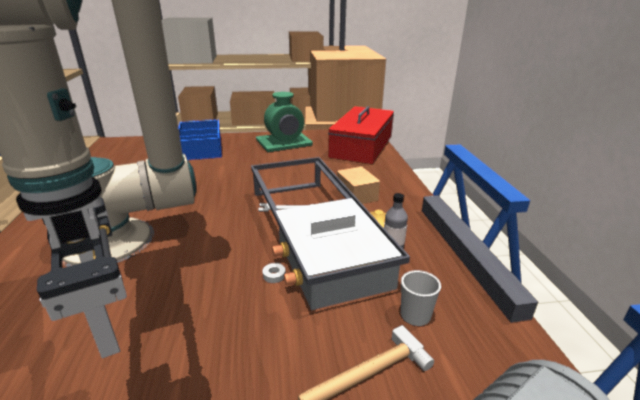

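The top view shows the runner frame from about (190,182) to (430,220), the cover on its right half, and the flange near (363,188). I'll zoom in to get accurate corners.

```bash
python3 - <<'E'
import cv2
im=cv2.imread("pics/top0.png")
c=im[125:275,180:440]
cv2.imwrite("pics/topz.png",cv2.resize(c,None,fx=3,fy=3,interpolation=cv2.INTER_CUBIC))
E
```

```text
(no output)
```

View pics/topz.png

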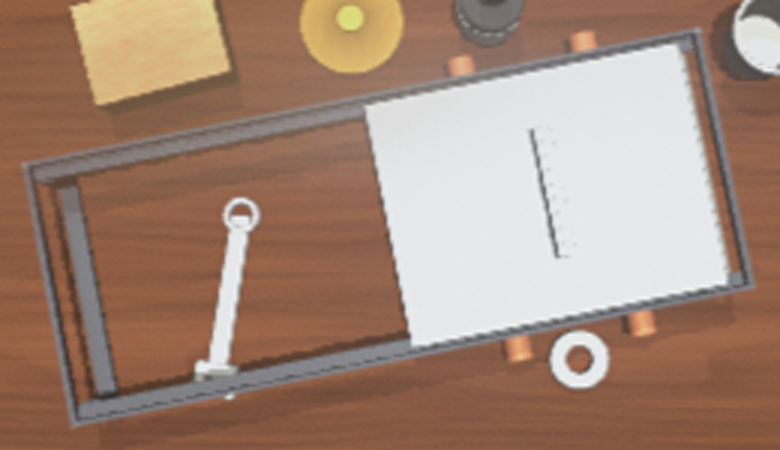

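```bash
cat > h.py <<'E'
import numpy as np
from scipy.spatial.transform import Rotation as R
def ray(f,uv,z):
    r=R.from_euler('xyz',f["attitude"]).as_matrix()
    d=r@np.array([(uv[0]-f["cx"])/f["fx"],(uv[1]-f["cy"])/f["fy"],1])
    p=np.array(f["position"]); return p+d*(z-p[2])/d[2]
def proj(f,P):
    r=R.from_euler('xyz',f["attitude"]).as_matrix()
    c=r.T@(np.array(P)-f["position"]); return f["cx"]+f["fx"]*c[0]/c[2], f["cy"]+f["fy"]*c[1]/c[2]
E
python3 - <<'E'
from bench import viewer
from h import *
f=viewer.grab_frame("top")
w=lambda u,v,z:ray(f,(180+(u+.5)/3-.5,125+(v+.5)/3-.5),z)
q=[w(*p,.097) for p in [(24,164),(697,30),(752,287),(76,424)]]
for p in q:print(p.round(4))
c=np.mean(q,0)
ax=(q[0]+q[3]-q[1]-q[2])/2; yawy=np.arctan2(ax[1],ax[0]); yaw=yawy-np.pi/2
bx=(q[0]+q[1]-q[2]-q[3])/2
print("len",np.linalg.norm(ax),np.linalg.norm(bx),"yaw",np.degrees(yaw),np.degrees(np.arctan2(bx[1],bx[0])))
Y=np.array([-np.sin(yaw),np.cos(yaw),0]);X=np.array([np.cos(yaw),np.sin(yaw),0])
o=c-.14*Y;print("box origin",o)
B=lambda p:((p-o)@X,(p-o)@Y)
cc=[w(*p,.09) for p in [(366,106),(686,42),(730,284),(412,347)]]
for p in cc: print("cov",np.round(B(p),4))
for p in [(530,129),(557,258)]: print("fl",np.round(B(w(*p,.125)),4),w(*p,.125))
# bystander tops
for n,u,v,z in [("bearing",579,360,.018),("bottle",489,8,.15)]: print(n,w(u,v,z),np.round(B(w(u,v,z)),4))
E
```

```text
[0.5944 0.2708 0.097 ]
[ 0.7102 -0.2926  0.097 ]
[ 0.4945 -0.3373  0.097 ]
[0.3788 0.2237 0.097 ]
len 0.5740302819263665 0.22051325848312173 yaw 11.634444853793497 12.018020261530868
box origin [ 0.57268068 -0.17098832  0.097     ]
cov [0.1028 0.1388]
cov [ 0.1029 -0.1372]
cov [-0.1044 -0.1311]
cov [-0.1033  0.1406]
fl [0.0534 0.0104] [ 0.62289913 -0.14998414  0.125     ]
fl [-0.0544  0.0101] [ 0.5174088  -0.17207219  0.125     ]
bearing [ 0.42918722 -0.20150284  0.018     ] [-0.1467 -0.0009]
bottle [ 0.71797023 -0.11501044  0.15      ] [0.1536 0.0255]
```

```bash
python3 - <<'E'
from bench import robot,viewer
from h import *
s=robot.state()
print(R.from_euler('xyz',s["orientation"]).as_matrix().round(3), s["ee_pos"])
f=viewer.grab_frame("wrist");print(f["mount"].round(3),f["fx"])
o=np.array([.5727,-.171,0]);a=np.radians(11.75);X=np.array([np.cos(a),np.sin(a),0]);Y=np.array([-np.sin(a),np.cos(a),0])
for p in [(0,-30),(0,-8),(0,255)]: print(p,(o+p[0]/1e3*X+p[1]/1e3*Y).round(4))
E
```

```text
[[-0.     0.925  0.38 ]
 [ 0.001  0.38  -0.925]
 [-1.     0.    -0.001]] [ 0.21838537 -0.53147657  0.20482585]
[[ 0.001 -0.282  0.959 -0.179]
 [-0.    -0.959 -0.282  0.084]
 [ 1.     0.    -0.001 -0.   ]
 [ 0.     0.     0.     1.   ]] 342.7045235435062
(0, -30) [ 0.5788 -0.2004  0.    ]
(0, -8) [ 0.5743 -0.1788  0.    ]
(0, 255) [0.5208 0.0787 0.    ]
```

apply_moves(
  steps=[
    {"translation": [22.5,20.5,0],"roll": -5.3,"grip": 0},
    {"translation": [22.5,20.5,0],"roll": -5.3,"grip": 0},
    {"translation": [22.5,20.5,0],"roll": 0,"grip": 0},
    {"translation": [22.5,20.5,0],"roll": 0,"grip": 0},
    {"translation": [22.5,20.5,0],"roll": 0,"grip": 0},
    {"translation": [22.5,20.5,0],"roll": 0,"grip": 0},
    {"translation": [22.5,20.5,0],"roll": 0,"grip": 0},
    {"translation": [22.5,20.5,0],"roll": 0,"grip": 0},
  ],
)

```text
clock: 0.87
ee_pos: [0.3993, -0.3666, 0.2054]
orientation: [-2.431, 1.571, 2.486]
contact_force: [-0.1, -0.5, -0.3]
opening: 0.468
```

apply_moves(
  steps=[
    {"translation": [22.5,20.5,0],"roll": 0,"grip": 0},
    {"translation": [22.5,20.5,0],"roll": 0,"grip": 0},
    {"translation": [22.5,20.5,0],"roll": 0,"grip": 0},
    {"translation": [22.5,20.5,0],"roll": 0,"grip": 0},
    {"translation": [22.5,20.5,0],"roll": 0,"grip": 0},
    {"translation": [22.5,20.5,0],"roll": 0,"grip": 0},
    {"translation": [22.5,20.5,0],"roll": 0,"grip": 0},
    {"translation": [22.5,20.5,0],"roll": 0,"grip": 0},
  ],
)

```text
clock: 1.53
ee_pos: [0.5793, -0.2026, 0.2053]
orientation: [-1.803, 1.57, 3.115]
contact_force: [0.1, -1.0, 0.0]
opening: 0.009
```

apply_moves(
  steps=[
    {"translation": [0,0,-25],"roll": 0,"grip": 0},
    {"translation": [0,0,-25],"roll": 0,"grip": 0},
    {"translation": [0,0,-20],"roll": 0,"grip": 0},
    {"translation": [0,0,-15],"roll": 0,"grip": 0},
    {"translation": [0,0,-10],"roll": 0,"grip": 0},
    {"translation": [0,0,-5],"roll": 0,"grip": 0},
    {"translation": [0,0,0],"roll": 0,"grip": 0},
    {"translation": [0,0,0],"roll": 0,"grip": 0},
  ],
)

```text
clock: 2.2
ee_pos: [0.5789, -0.2042, 0.106]
orientation: [0.829, 1.57, -0.537]
contact_force: [-0.1, -0.0, 0.1]
opening: 0.007
```

```bash
python3 - <<'E'
from bench import robot, viewer
import cv2,numpy as np
a=viewer.grab_frame("side")["image"];b=viewer.grab_frame("wrist")["image"]
cv2.imwrite("pics/s1.png",cv2.resize(a[150:320,200:440],None,fx=3,fy=3,interpolation=2)[:,:,::-1]);cv2.imwrite("pics/w1.png",b[:,:,::-1])
print(robot.state()["ee_pos"])
E
```

```text
[ 0.57930292 -0.20440735  0.10668915]
```

View pics/s1.png

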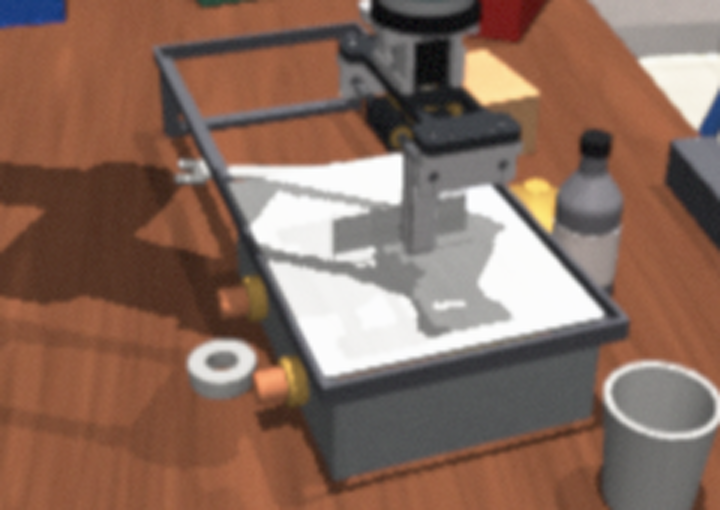

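View pics/w1.png

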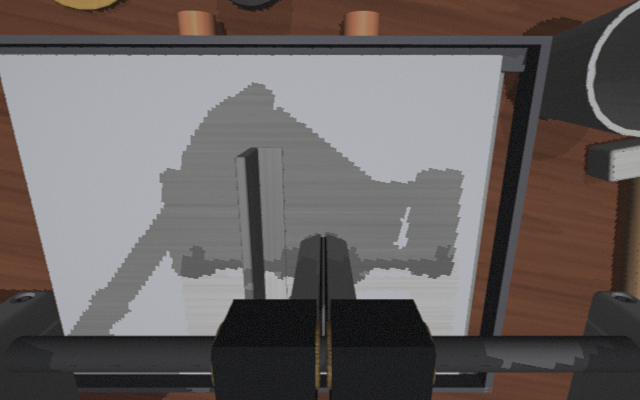

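The finger stands just right of the flange (wrist: flange at x≈260, finger at x≈325), about mid-length. I'll push now.

apply_moves(
  steps=[
    {"translation": [-2,9.8,-3],"roll": 0,"grip": 0},
    {"translation": [-2,9.8,0],"roll": 0,"grip": 0},
    {"translation": [-2,9.8,0],"roll": 0,"grip": 0},
    {"translation": [-2.4,11.8,0],"roll": 0,"grip": 0},
    {"translation": [-3,14.7,0],"roll": 0,"grip": 0},
    {"translation": [-3,14.7,0],"roll": 0,"grip": 0},
    {"translation": [-3,14.7,0],"roll": 0,"grip": 0},
    {"translation": [-3,14.7,0],"roll": 0,"grip": 0},
  ],
)

```text
clock: 2.97
ee_pos: [0.5578, -0.1023, 0.1027]
orientation: [0.53, 1.57, -0.836]
contact_force: [0.6, -3.0, 1.0]
opening: 0.004
```

apply_moves(
  steps=[
    {"translation": [-3,14.7,0],"roll": 0,"grip": 0},
    {"translation": [-3,14.7,0],"roll": 0,"grip": 0},
    {"translation": [-3,14.7,0],"roll": 0,"grip": 0},
    {"translation": [-3,14.7,0],"roll": 0,"grip": 0},
    {"translation": [-3,14.7,0],"roll": 0,"grip": 0},
    {"translation": [-3,14.7,0],"roll": 0,"grip": 0},
    {"translation": [-3,14.7,0],"roll": 0,"grip": 0},
    {"translation": [-2,9.8,0],"roll": 0,"grip": 0},
  ],
)

```text
clock: 3.63
ee_pos: [0.5344, 0.0106, 0.1027]
orientation: [-1.944, 1.571, 2.975]
contact_force: [0.8, -4.7, 1.4]
opening: 0.007
```

```bash
python3 - <<'E'
from bench import robot, viewer
import cv2
from h import *
f=viewer.grab_frame("top");a=f["image"]
cv2.imwrite("pics/t2.png",cv2.resize(a[125:275,180:440],None,fx=3,fy=3,interpolation=2)[:,:,::-1])
p=robot.state()["ee_pos"];print(p)
o=np.array([.5727,-.171,0]);b=np.radians(11.75);X=np.array([np.cos(b),np.sin(b),0]);Y=np.array([-np.sin(b),np.cos(b),0])
print((p-o)@X,(p-o)@Y)
E
```

```text
[0.53371469 0.01233563 0.10255617]
-0.0008335995479649045 0.18743295885116015
```

View pics/t2.png

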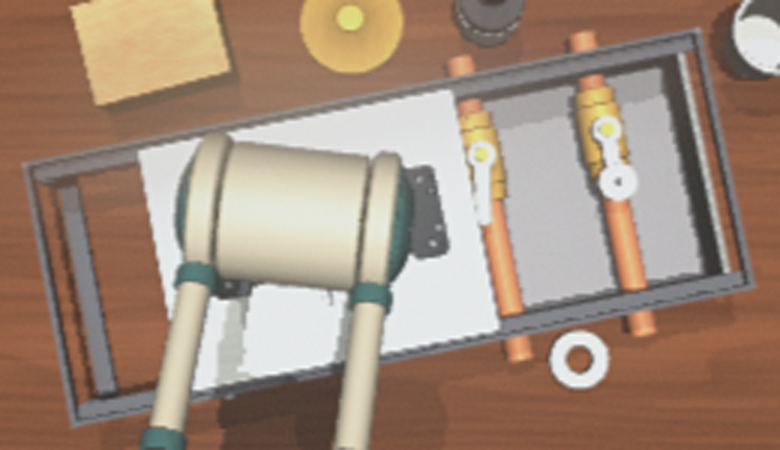

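The cover is now about 200 mm open. The marked lever (disc at (618,182)) is the right-hand valve, at box y=-60. I'll go on about 67 mm.

apply_moves(
  steps=[
    {"translation": [-2,9.8,0],"roll": 0,"grip": 0},
    {"translation": [-2,9.8,0],"roll": 0,"grip": 0},
    {"translation": [-2,9.8,0],"roll": 0,"grip": 0},
    {"translation": [-2,9.8,0],"roll": 0,"grip": 0},
    {"translation": [-2,9.8,0],"roll": 0,"grip": 0},
    {"translation": [-1.6,7.8,0],"roll": 0,"grip": 0},
    {"translation": [-1.2,5.9,0],"roll": 0,"grip": 0},
    {"translation": [-0.6,3,0],"roll": 0,"grip": 0},
  ],
)

```text
clock: 4.35
ee_pos: [0.5213, 0.0755, 0.1024]
orientation: [-1.906, 1.57, 3.012]
contact_force: [0.1, -3.7, 1.8]
opening: 0.004
```

apply_moves(
  steps=[
    {"translation": [0,0,0],"roll": 0,"grip": 0},
    {"translation": [0,0,0],"roll": 0,"grip": 0},
    {"translation": [2,-9.8,0],"roll": 0,"grip": 0},
    {"translation": [3,-14.7,0],"roll": 0,"grip": 0},
    {"translation": [3,-14.7,20],"roll": 0,"grip": 0},
    {"translation": [4,-20,25],"roll": 0,"grip": 0},
    {"translation": [5,-25,25],"roll": 0,"grip": 0},
    {"translation": [6,-30,20],"roll": 0,"grip": 0},
  ],
)

```text
clock: 5.02
ee_pos: [0.5448, -0.0404, 0.1941]
orientation: [2.269, 1.569, 0.903]
contact_force: [-0.5, -0.5, -0.5]
opening: 0.002
```

```bash
python3 - <<'E'
from bench import robot, viewer
import cv2
from h import *
f=viewer.grab_frame("top");a=f["image"]
cv2.imwrite("pics/t3.png",cv2.resize(a[125:275,180:440],None,fx=3,fy=3,interpolation=2)[:,:,::-1])
print(robot.state()["ee_pos"])
E
```

```text
[ 0.54917652 -0.04744144  0.19791017]
```

View pics/t3.png

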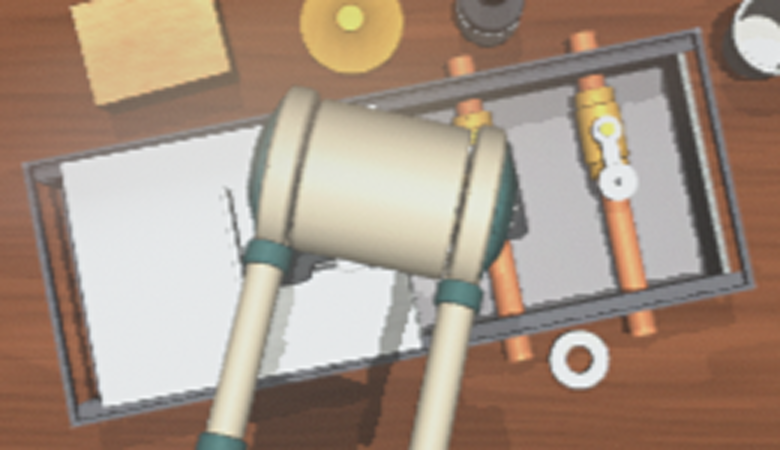

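Now I'll measure the cover position, the stem, and the disc in the box frame.

```bash
python3 - <<'E'
from bench import viewer
from h import *
f=viewer.grab_frame("top")
w=lambda u,v,z:ray(f,(180+(u+.5)/3-.5,125+(v+.5)/3-.5),z)
o=np.array([.5727,-.171,0]);b=np.radians(11.75);X=np.array([np.cos(b),np.sin(b),0]);Y=np.array([-np.sin(b),np.cos(b),0])
for n,u,v,z in [("covTL",61,166,.09),("covBL",103,406,.09),("flt",226,187,.125),("stem",607,129,.072),("disc",618,182,.072),("pstem",481,154,.07),("pend",485,222,.068)]:
    p=w(u,v,z);print(n,p.round(4),((p-o)@X).round(4),((p-o)@Y).round(4))
s=o+.045*X-.06*Y
print("stem",s.round(4))
E
```

```text
covTL [0.5934 0.2416 0.09  ] 0.1043 0.3997
covBL [0.3931 0.2031 0.09  ] -0.0997 0.4028
flt [0.5741 0.0983 0.125 ] 0.0562 0.2633
stem [ 0.6288 -0.2198  0.072 ] 0.045 -0.0592
disc [ 0.5834 -0.2291  0.072 ] -0.0014 -0.0591
pstem [ 0.607  -0.1122  0.07  ] 0.0455 0.0506
pend [ 0.5489 -0.1158  0.068 ] -0.0121 0.0589
stem [ 0.629  -0.2206  0.    ]
```

```bash
python3 - <<'E'
from bench import robot
from h import *
s=robot.state();print(s["ee_pos"],s["joints"])
o=np.array([.5727,-.171,0]);b=np.radians(11.75);X=np.array([np.cos(b),np.sin(b),0]);Y=np.array([-np.sin(b),np.cos(b),0])
st=o+.045*X-.060*Y
def P(t,g): 
    d=-np.cos(t)*X+np.sin(t)*Y; n=-np.sin(t)*X-np.cos(t)*Y
    return (st+.046*d+g*n)*1e3
p0=P(0,.041);print("start",p0.round(1))
prev=p0
for i,(t,g) in enumerate([(0,.034),(0,.0285)]+[(np.radians(6*k),.0285) for k in range(1,16)]+[(np.radians(91),.0265),(np.radians(91),.0255)]):
    q=P(t,g);print(i,np.degrees(t).round(),(q-prev)[:2].round(1),q[:2].round(1));prev=q
E
```

```text
[ 0.54815249 -0.04456004  0.19597753] [-0.20647557  0.23898868  1.58079236 -0.00168478  1.31322616  1.1644626 ]
start [ 592.3 -270.1    0. ]
0 0.0 [-1.4  6.9] [ 590.9 -263.2]
1 0.0 [-1.1  5.4] [ 589.7 -257.8]
2 6.0 [-3.7  4.3] [ 586.1 -253.5]
3 12.0 [-3.2  4.7] [ 582.9 -248.9]
4 18.0 [-2.7  5. ] [ 580.1 -243.9]
5 24.0 [-2.2  5.2] [ 578.  -238.7]
6 30.0 [-1.6  5.4] [ 576.4 -233.2]
7 36.0 [-1.   5.6] [ 575.3 -227.7]
8 42.0 [-0.4  5.6] [ 574.9 -222. ]
9 48.0 [0.1 5.7] [ 575.  -216.4]
10 54.0 [0.7 5.6] [ 575.8 -210.7]
11 60.0 [1.3 5.5] [ 577.1 -205.2]
12 66.0 [1.9 5.3] [ 579.  -199.9]
13 72.0 [2.4 5.1] [ 581.4 -194.8]
14 78.0 [3.  4.8] [ 584.4 -190. ]
15 84.0 [3.4 4.5] [ 587.8 -185.5]
16 90.0 [3.9 4.1] [ 591.7 -181.3]
17 91.0 [2.7 1. ] [ 594.4 -180.3]
18 91.0 [1.  0.2] [ 595.3 -180.1]
```

apply_moves(
  steps=[
    {"translation": [6,-32,0],"roll": 0,"grip": 0},
    {"translation": [6,-32,0],"roll": 0,"grip": 0},
    {"translation": [6,-32,0],"roll": 0,"grip": 0},
    {"translation": [6,-32,0],"roll": 0,"grip": 0},
    {"translation": [6,-32,0],"roll": 0,"grip": 0},
    {"translation": [6,-32,0],"roll": 0,"grip": 0},
    {"translation": [6,-32,0],"roll": 0,"grip": 0},
    {"translation": [0,0,0],"roll": 0,"grip": 0},
  ],
)

```text
clock: 5.78
ee_pos: [0.587, -0.2697, 0.1906]
orientation: [-0.417, 1.568, -1.788]
contact_force: [0.9, -0.3, -0.6]
opening: 0.004
```

```bash
python3 - <<'E'
from bench import robot, viewer
import cv2
cv2.imwrite("pics/w4.png",viewer.grab_frame("wrist")["image"][:,:,::-1])
for i in range(3):
    print(robot.state()["ee_pos"],robot.state()["joints"][5]); viewer.grab_frame("top")
E
```

```text
[ 0.58634087 -0.26637706  0.19068794] 0.8355147775628625
[ 0.58599431 -0.26429341  0.19095685] 0.8357630123138847
[ 0.58592096 -0.26309843  0.19129444] 0.8358280358154887
```

View pics/w4.png

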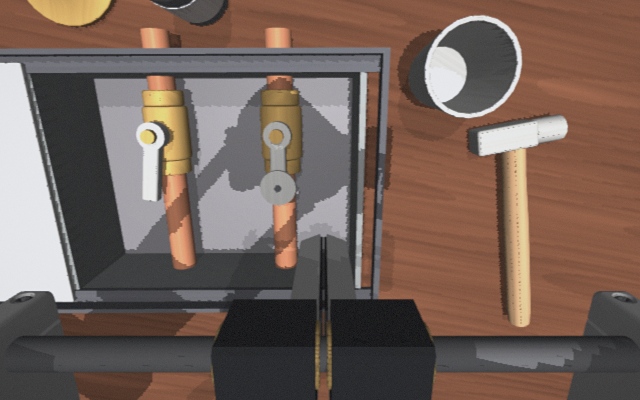

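The view shows the marked disc at (277,188) with the fingertip to its right at about (323,240). There is clear floor below, and the plain lever is on the left at (150,165). I'll descend behind the disc.

apply_moves(
  steps=[
    {"translation": [6,-7,0],"roll": 0,"grip": 0},
    {"translation": [0,0,-25],"roll": 0,"grip": 0},
    {"translation": [0,0,-25],"roll": 0,"grip": 0},
    {"translation": [0,0,-25],"roll": 0,"grip": 0},
    {"translation": [0,0,-25],"roll": 0,"grip": 0},
    {"translation": [0,0,-20],"roll": 0,"grip": 0},
    {"translation": [0,0,-11],"roll": 0,"grip": 0},
    {"translation": [0,0,0],"roll": 0,"grip": 0},
  ],
)

```text
clock: 6.65
ee_pos: [0.5913, -0.2689, 0.0589]
orientation: [-2.317, 1.566, 2.602]
contact_force: [-0.4, 0.2, -1.0]
opening: 0.001
```

```bash
python3 - <<'E'
from bench import robot, viewer
import cv2
cv2.imwrite("pics/w5.png",viewer.grab_frame("wrist")["image"][:,:,::-1])
f=viewer.grab_frame("top");print(robot.state()["ee_pos"],robot.state()["contact_force"])
E
```

```text
[ 0.59339496 -0.27043963  0.06208707] [ 1.17023448 -0.0205438   1.25595014]
```

View pics/w5.png

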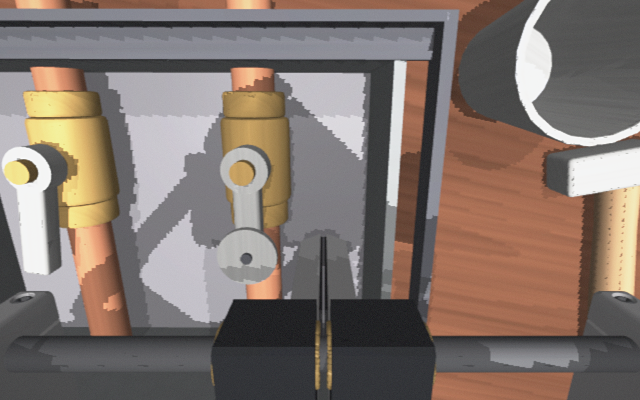

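The fingertip is at disc height, right of the disc at (247,253), with a gap. I'll push along the arc.

apply_moves(
  steps=[
    {"translation": [-1.4,6.9,0],"roll": 0,"grip": 0},
    {"translation": [-1.1,5.4,0],"roll": 0,"grip": 0},
    {"translation": [-3.7,4.3,0],"roll": -5.3,"grip": 0},
    {"translation": [-3.2,4.7,0],"roll": -5.3,"grip": 0},
    {"translation": [-2.7,5,0],"roll": -5.3,"grip": 0},
    {"translation": [-2.2,5.2,0],"roll": -5.3,"grip": 0},
    {"translation": [-1.6,5.4,0],"roll": -5.3,"grip": 0},
    {"translation": [-1,5.6,0],"roll": -5.3,"grip": 0},
  ],
)

```text
clock: 7.42
ee_pos: [0.577, -0.2304, 0.0639]
orientation: [0.936, 1.564, -0.989]
contact_force: [-1.1, -4.2, 1.9]
opening: 0.002
```

```bash
python3 - <<'E'
from bench import robot, viewer
import cv2
cv2.imwrite("pics/w6.png",viewer.grab_frame("wrist")["image"][:,:,::-1])
s=robot.state();print(s["ee_pos"],s["contact_force"],s["joints"][5])
E
```

```text
[ 0.57673564 -0.22903094  0.06386165] [-1.71344216 -2.28389201  2.72947455] 1.4398014033734643
```

View pics/w6.png

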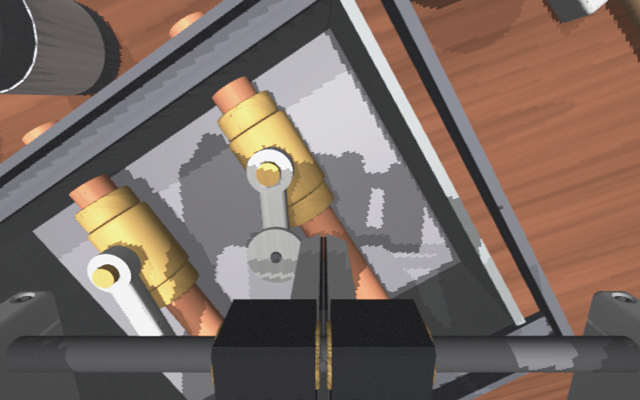

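The lever is turning with the finger, in contact with the disc at (275,255). Continuing along the arc.

apply_moves(
  steps=[
    {"translation": [-0.4,5.6,-1],"roll": -5.3,"grip": 0},
    {"translation": [0.1,5.7,-1],"roll": -5.3,"grip": 0},
    {"translation": [0.7,5.6,0],"roll": -5.3,"grip": 0},
    {"translation": [1.3,5.5,0],"roll": -5.3,"grip": 0},
    {"translation": [1.9,5.3,0],"roll": -5.3,"grip": 0},
    {"translation": [2.4,5.1,0],"roll": -5.3,"grip": 0},
    {"translation": [3,4.8,0],"roll": -5.3,"grip": 0},
    {"translation": [3.4,4.5,0],"roll": -5.3,"grip": 0},
  ],
)

```text
clock: 8.13
ee_pos: [0.5883, -0.1874, 0.0625]
orientation: [1.475, 1.567, -1.188]
contact_force: [-4.2, -3.9, 9.2]
opening: 0.007
```

apply_moves(
  steps=[
    {"translation": [3.9,4.1,0],"roll": -5.3,"grip": 0},
    {"translation": [2.7,1,0],"roll": 0,"grip": 0},
    {"translation": [1,0.2,0],"roll": 0,"grip": 0},
    {"translation": [0,0,0],"roll": 0,"grip": 0},
    {"translation": [0,0,0],"roll": 0,"grip": 0},
    {"translation": [0,0,0],"roll": 0,"grip": 0},
    {"translation": [0,0,0],"roll": 0,"grip": 0},
    {"translation": [0,0,0],"roll": 0,"grip": 0},
  ],
)

```text
clock: 8.8
ee_pos: [0.5943, -0.1817, 0.0622]
orientation: [0.686, 1.568, -2.065]
contact_force: [-6.3, -3.0, 10.4]
opening: 0.006
```

```bash
python3 - <<'E'
from bench import robot, viewer
import cv2
cv2.imwrite("pics/w7.png",viewer.grab_frame("wrist")["image"][:,:,::-1])
s=robot.state();print(s["ee_pos"],s["contact_force"],s["joints"][5])
E
```

```text
[ 0.59435055 -0.18174309  0.06223193] [-6.98765693 -3.35570877 10.07534864] 2.3454178215140513
```

View pics/w7.png

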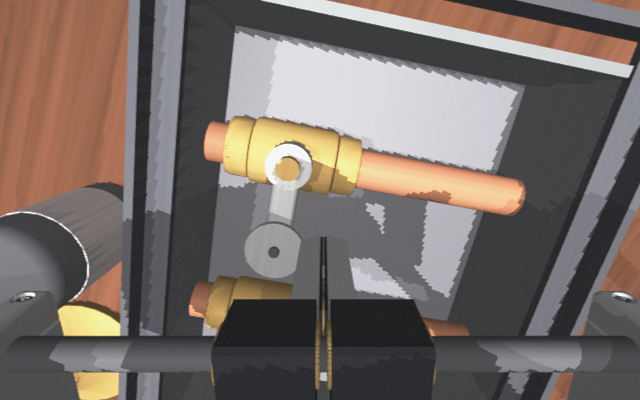

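apply_moves(
  steps=[
    {"translation": [1,0.2,0.5],"roll": 0,"grip": 0},
    {"translation": [1,0.2,0.5],"roll": 0,"grip": 0},
    {"translation": [1,0.2,0.5],"roll": 0,"grip": 0},
    {"translation": [0,0,0],"roll": 0,"grip": 0},
    {"translation": [0,0,0],"roll": 0,"grip": 0},
    {"translation": [0,0,0],"roll": 0,"grip": 0},
    {"translation": [0,0,0],"roll": 0,"grip": 0},
    {"translation": [0,0,0],"roll": 0,"grip": 0},
  ],
)

```text
clock: 9.52
ee_pos: [0.5946, -0.1816, 0.0626]
orientation: [0.0, 1.563, -2.75]
contact_force: [-9.6, -4.8, 8.2]
opening: 0.005
```

The force rises and the finger doesn't advance, so the lever is on its stop. I'll back off and lift.

apply_moves(
  steps=[
    {"translation": [-5,-1,0],"roll": 0,"grip": 0},
    {"translation": [-10,-2,0],"roll": 0,"grip": 0},
    {"translation": [-10,-2,0],"roll": 0,"grip": 0},
    {"translation": [0,0,15],"roll": 0,"grip": 0},
    {"translation": [0,0,25],"roll": 0,"grip": 0},
    {"translation": [0,0,30],"roll": 0,"grip": 0},
    {"translation": [0,0,30],"roll": 0,"grip": 0},
    {"translation": [0,0,30],"roll": 0,"grip": 0},
  ],
)

```text
clock: 10.18
ee_pos: [0.5728, -0.1846, 0.1922]
orientation: [-1.424, 1.57, 2.107]
contact_force: [0.7, 0.4, 0.4]
opening: 0.005
```

apply_moves(
  steps=[
    {"translation": [-25,-25,0],"roll": 0,"grip": 0},
    {"translation": [-25,-25,0],"roll": 0,"grip": 0},
    {"translation": [-25,-25,0],"roll": 0,"grip": 0},
    {"translation": [-25,-25,0],"roll": 0,"grip": 0},
    {"translation": [-25,-25,0],"roll": 0,"grip": 0},
    {"translation": [-25,-25,0],"roll": 0,"grip": 0},
    {"translation": [-25,-25,0],"roll": 0,"grip": 0},
    {"translation": [0,0,0],"roll": 0,"grip": 0},
  ],
)

```text
clock: 10.85
ee_pos: [0.3943, -0.3636, 0.191]
orientation: [0.335, 1.567, -2.423]
contact_force: [-0.1, -0.4, 0.6]
opening: 0.005
```

```bash
python3 - <<'E'
from bench import robot, viewer
import cv2
a=viewer.grab_frame("top")["image"]
cv2.imwrite("pics/t8.png",cv2.resize(a[125:275,180:440],None,fx=3,fy=3,interpolation=2)[:,:,::-1])
s=robot.state();print(s["ee_pos"],s["contact_force"],abs(s["joint_velocities"]).max() )
E
```

```text
[ 0.3963635  -0.36150944  0.19095833] [0.02865262 0.03111031 0.96160852] 0.056889780396354596
```

View pics/t8.png

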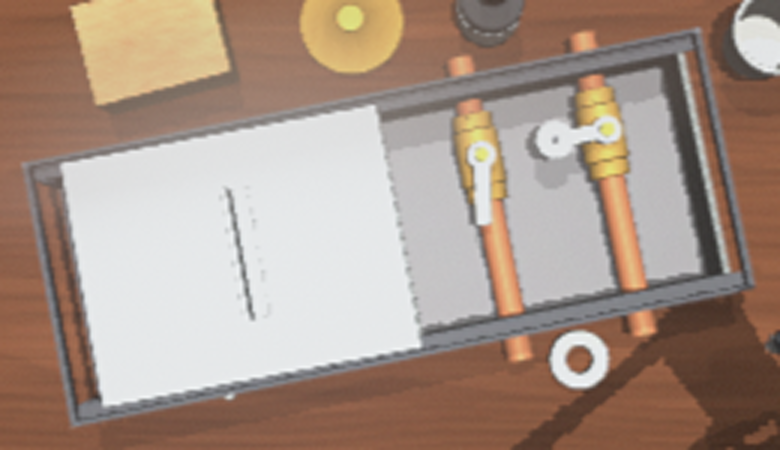

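The cover is at the left, the lever lies along box +y (11.9° in the image against 11.3° for the runners), and the plain lever and bearing are where they were. I'll hand it in.

```bash
python3 -c "
from bench import robot
print(robot.sign_off())"
```

```text
the job is handed in; nothing more can be done
None
```

I pushed the cover left by its flange and turned the disc lever clockwise onto its stop. I then took the hand clear and handed the job in at about 11 s; no verdict is reported.

- **Cover:** before I turned the lever it measured about box y = 266 mm (235 needed). In the last top view it is in the same place, lying flat on its runners.
- **Disc lever:** it is within about 1° of the runner direction in the last top view, so about 1.57 rad. At the end, pushing further raised the force to about 10 N sideways without moving the finger.
- **Other things:** the plain lever shows no movement, and neither do the bearing and the other loose things the last top view shows. The spanner is now almost entirely under the cover and the hammer is outside that view, so I did not check those two at the end. The hand passed well above the hammer.
- **Hand:** it is clear of everything, with about 1 N or less on the wrist.

**One oddity:** during the lever push there was an upward force of up to about 10 N on the finger. I took it to be friction against the disc rim after I commanded 2 mm lower; it went away when I backed off.

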